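# Snap the dial thermometer onto the teapot lid

### The job

Take the dial thermometer out of the wooden rack, put its thin stem down through the hole in the stud on the teapot's lid, and press its cap onto the stud until it clicks and sits fully home on the lid. Keep pressing down on it after the click, and finish like that: still holding the thermometer pressed firmly home, without letting go. Leave the teapot standing where it is and the other things alone.

Things in the scene. Friction and masses are not known exactly. Their poses are not given: they have to be found in the camera images.
- thermometer: Dial thermometer, 70 g, upright in a hole of the rack. Steel head 38 mm across (grip here from above; z = 20 to 40 mm), flat pale dial on top; below it a black snap cap 34 mm across, z = 0 to 20 mm, open below with a 21 mm mouth. A 5 mm steel stem with a rounded end runs down to z = -50 mm. Origin: on the axis at the cap's lower edge, which rests on the rack's top; z up to the dial.
- stem_tip (a point): The lower end of the thermometer's stem, 50 mm below the thermometer's origin.
- pot: Empty glass teapot, 0.8 kg, loose, 124 mm across; spout at its +y, handle at its -y, each reaching 107 mm. Origin: centre of the underside. Steel lid locked on, its flat top 92 mm across at z = 106 mm; in its middle a hollow steel stud 18 mm across, 17 mm high, with a straight 8 mm hole into the pot. Four small sprung catches stand out 4 mm from the stud's side, 8 mm above the lid.
- stud_top (a point): Centre of the hole's mouth at the stud's top, 123 mm above the table.
- lid_seat (a point): Point on the stud's axis at the lid's flat top, 106 mm above the table. Fully home, the thermometer's origin is here. The cap meets the catches when its origin is 11 mm above; the push rises to about 8 to 13 N, drops at once to 1 or 2 N at 9 to 7 mm (the click); at 4 mm the catches draw the cap down with about 5 N, and at 0 the push rises hard on the lid.
- rack: Fixed block of brown wood, 70 mm (its x) by 250 mm (its y), 60 mm high, with three upright 14 mm holes in a row along its y at -80, 0 and 80 mm. Origin: centre of its underside. In the holes stand the thermometer, the dipper and the pick, in any order; grip across the row, along the rack's x, for the most room.
- dipper: Small wooden honey dipper with a ridged barrel head 30 mm across in the rack, up to 39 mm above the rack's top. Leave it.
- pick: Steel pick with a white ceramic ball of 26 mm on top, standing in the rack, up to 42 mm above the rack's top. Leave it.
- glasses_a: Two nested amber glasses, 76 mm across, 117 mm high. Origin at the underside. Leave them.
- glasses_b: Another two nested amber glasses, the same size. Leave them.
- sugar_dome: White ceramic sugar dome on its dish, 116 mm across, 80 mm high. Leave it.
- spice_box: Plastic spice box with a press-button catch, 90 x 120 mm, 45 mm high. Leave it.
- spoon: Small wooden spoon lying flat, 150 mm long, 10 mm high. Leave it.

How it is judged:
By the outcome, as a careful person would: the job done as asked, in the order asked, and still so for the second after the job is handed in, while the arm keeps its last pose, push and grip.
It also fails if it takes over 56 s, if anything falls off the work surface, if the arm or the gripper's body presses on something with over 40 N, if the wrist force passes 120 N, or if a joint passes its speed limit or range.

### The arm

A 6-joint arm with a two-finger parallel gripper is mounted at the origin on the work surface. World frame = base frame: x ahead of the robot, y to its left, z up, the work surface at z = 0. Lengths are in mm, angles in rad, forces in N, time in s.
With the tool pointing down it reaches from about 350 to 800 mm from the base axis. Payload 7.3 kg.
Tool frame: the origin (TCP) lies on the centre line of the jaws, within the pads' length; the fingertips stand 8 mm ahead of it and the grasp point (between the pads) lies 11 mm behind it; z points along the fingers, y is the line along which they close (so a half turn about z gives the same grasp; the last joint's range is limited). The gripper opens to 85 mm and grips with 20 to 120 N. Pads are 22 mm wide; open, the fingers measure 114 mm over their backs; the gripper's body (76 mm by 85 mm) begins 54 mm behind the grasp point. The pads swing forward as they close: fully open they stand 13 mm farther back than shut.
Start: joints at [-1.337, 0.342, 1.524, -0, 1.275, -0.146], TCP at [194.659, -487.598, 239.322] pointing down, gripper open.
Joint ranges: [-2.53, 2.53], [-0.77, 2.02], [0.04, 2.7], [-1, 4.14], [0.28, 2.66], [-3.11, 3.11]. Speed limits (rad/s): [2.57, 2.57, 3.14, 3.14, 3.14, 3.14].

### API

Orientations are given as a unit quaternion [w, x, y, z].
In Python, from station import env gives the robot as it stands. The module is installed in compiled form; this text tells all that it offers.
- The arm moves only by the shell command python3 -m inch 'ROWS'. ROWS is JSON, a list of rows, each an object with "hand": the finger opening in mm, from 0 to 85.4; "slide": the shift along the tool's x, y, z in mm, a list of three; "twist": the turn, a rotation vector about the tool's x, y, z in degrees, a list of three. A call has 1 to 8 rows; each row shifts and turns the commanded pose from where the row before left it, along the tool's axes as they then stand; what a row does not reach is not made up. A row lasts 1/8 s, in which the tool goes at most 62.5 mm and 10.7 degrees, less where a joint would pass 70% of its speed; a pose out of reach is approached as far as the arm can. A call with a gripper value outside its range is refused whole. The fingers move at their own pace and stop on an object; the grip force is fixed at half the most. Time passes only in rows, so rows that do not move let the fingers close. It gives the time, the measured TCP pose, the force, the opening and the grip force at its end, in the units of the state.
- env.get_obs(): the state, without advancing time (a new reading comes with each control period).
- env.grab_frame(name): name is "side" or "top"; returns the picture (480x640x3 uint8, red, green, blue); there is no depth.
- env.camera_model(name): a dict with "mtx" (3x3 intrinsics, pixels), "R" (3x3) and "t" (3): a world point X has camera coordinates R X + t. Camera axes: x right, y down, z forward; pixel columns grow to the right and rows downward; lengths in mm; the calibration is good to about 2 mm. A picture is of the moment at which its call begins. camera_model takes no time and is no camera call.
- env.job_done(): hands the job in; it is judged then, once.
The state is a dict: "time_s": time; "joint_positions": joint angles; "joint_vel": joint speeds; "joint_efforts": joint torques, N m; "eef_pos": TCP position; "ee_rot": TCP orientation; "ft_force": force on the tool from outside, world axes, zero at the start; "ft_torque": the same for the moment, N m; "opening": opening from 0.0 (shut) to 1.0 (fully open); "gripper_force": force on a finger pad.
Only numpy, scipy, OpenCV 4.12 (cv2) and the standard library are available. Lean on these libraries where they do the work, as an engineer would, in place of code of your own. Each camera call takes 0.05 s, during which the arm holds its last target. There are 200 camera calls.

## Working session

There is one attempt and no reset: what is moved stays moved. The work goes in short steps, Python scripts to look and compute and a shell command to move; the robot and the scene stay as the last step left them, time stands still between calls to the robot, and variables do not carry over. Pictures are saved under pics/ and viewed, at most 10 in all, crops included, and the job is handed in when it is done.

```bash
mkdir -p pics
python3 - <<'E'
from station import env
import cv2
for n in ("side","top"):
    cv2.imwrite(f"pics/{n}0.png",env.grab_frame(n)[:,:,::-1]); m=env.camera_model(n)
    print(n,m["mtx"],m["R"],m["t"],-m["R"].T@m["t"])
o=env.get_obs();print(o)
E
```

```text
side [[490.31049083   0.         324.54955914]
 [  0.         490.31049083 235.32577821]
 [  0.           0.           1.        ]] [[-0.99403331 -0.10900063 -0.00407847]
 [-0.06104347  0.58689594 -0.80735794]
 [ 0.09039616 -0.80229173 -0.5900479 ]] [ 621.63893901  118.29327171 1159.83003274] [520.30666475 928.85523169 782.39562028]
top [[579.02596826   0.         316.21418087]
 [  0.         579.02596826 229.74786938]
 [  0.           0.           1.        ]] [[ 0.00901    -0.99975787  0.02007544]
 [-0.99599073 -0.01075933 -0.08880708]
 [ 0.08900157 -0.0191948  -0.99584651]] [ -24.79405341  620.22587018 1235.54577455] [ 507.9970995     5.60121526 1285.99214983]
{'time_s': 0.1, 'joint_positions': array([-1.33699554e+00,  3.42626755e-01,  1.52492653e+00, -2.73953900e-06,
        1.27540832e+00, -1.45983726e-01]), 'joint_vel': array([-8.50219858e-04, -1.11300073e-03, -4.15569847e-03,  1.28170123e-03,
        7.35002744e-05,  2.02385799e-03]), 'joint_efforts': array([ 1.94699256e-03, -4.34447193e+01, -2.46491271e+01, -1.08162615e-04,
        4.70035913e-03, -1.60313823e-05]), 'eef_pos': array([ 194.57370525, -487.23405973,  238.70734118]), 'ee_rot': array([-6.83760359e-04,  9.82024272e-01,  1.88753437e-01, -3.13536562e-05]), 'ft_force': array([-0.29393756, -1.20588996, -0.63079097]), 'ft_torque': array([ 0.04948283, -0.00963379, -0.00464342]), 'gripper_force': 0.0, 'opening': 0.9942620033626918}
```

View pics/side0.png

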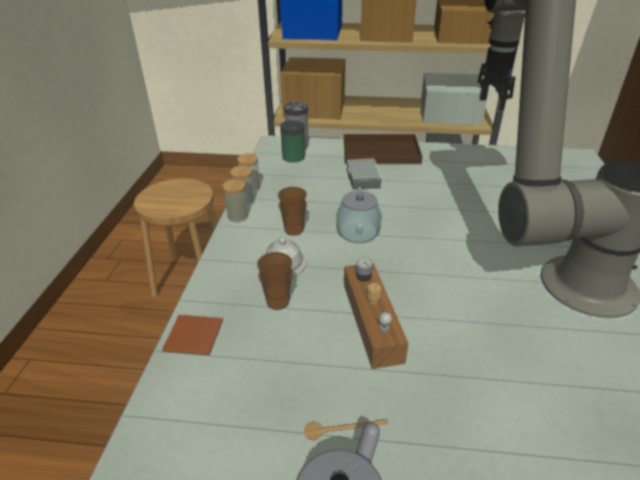

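View pics/top0.png

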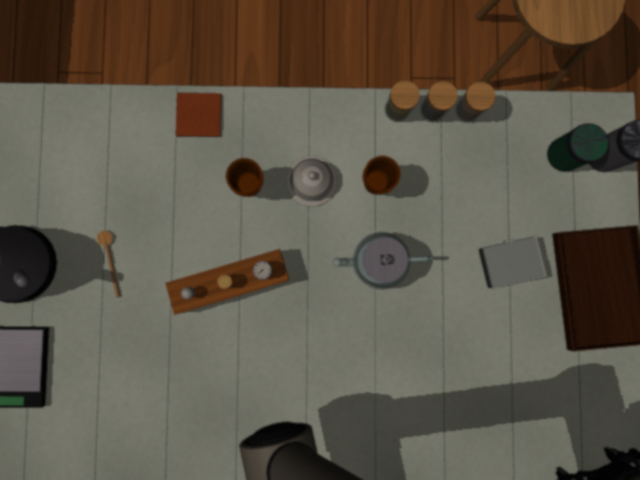

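The top view shows the thermometer at about (262,270), at the pot end of the rack, and the pot lid at about (385,260). In the side view they are at about (365,268) and (360,198). I'll zoom in to place the features precisely.

Run:
```python
import cv2,numpy as np
s=cv2.imread("pics/side0.png");t=cv2.imread("pics/top0.png")
a=[t[245:295,240:290],t[235:285,360:410],s[250:290,345:385],s[180:245,330:395]]
a=[cv2.resize(x,(400,300) if 0 else (300,300),interpolation=cv2.INTER_CUBIC) for x in a]
cv2.imwrite("pics/z0.png",np.vstack([np.hstack(a[:2]),np.hstack(a[2:])]))
```

```text
(no output)
```

View pics/z0.png

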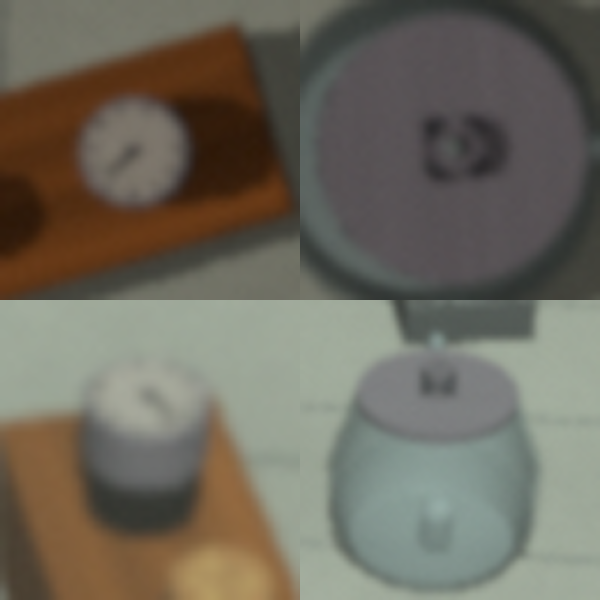

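The crops show the dial centred near (262,270) in top and (364.7,263) in side. The lid disc is clear in both, with the stud in its middle. Next I'll mask, fit and triangulate.

```bash
cat > h.py <<'E'
from station import env
import cv2,numpy as np
def ray(n,p):
    m=env.camera_model(n); d=m["R"].T@np.linalg.solve(m["mtx"],[p[0],p[1],1.]); return -m["R"].T@m["t"],d/np.linalg.norm(d)
def tri(a,b):
    (c,d),(e,f)=ray("top",a),ray("side",b)
    s=np.linalg.lstsq(np.c_[d,-f],e-c,rcond=None)[0]; p,q=c+s[0]*d,e+s[1]*f
    return (p+q)/2,np.linalg.norm(p-q)
def plane(n,p,z):
    c,d=ray(n,p); return c+d*(z-c[2])/d[2]
def proj(n,X):
    m=env.camera_model(n); x=m["mtx"]@(m["R"]@np.array(X,float)+m["t"]); return x[:2]/x[2]
def blob(mask,box):
    m=np.zeros_like(mask); x0,y0,x1,y1=box; m[y0:y1,x0:x1]=mask[y0:y1,x0:x1]
    c=max(cv2.findContours(m,cv2.RETR_EXTERNAL,cv2.CHAIN_APPROX_NONE)[0],key=cv2.contourArea)
    return cv2.convexHull(c)
E
python3 - <<'E'
from h import *
I={n:cv2.imread(f"pics/{n}0.png").astype(int) for n in("top","side")}
def lidm(a): return ((a[...,2]-a[...,1]>=3)&(a[...,0]-a[...,1]>=0)&(a.sum(2)>180)).astype(np.uint8)
for n,p in (("top",(262,266)),("top",(262,262)),("top",(400,260)),("side",(365,258)),("side",(365,272)),("side",(350,205))): print(n,p,I[n][p[1],p[0]])
E={}
for n,b in(("top",(350,225,420,295)),("side",(335,185,385,215))):
    E[n]=cv2.fitEllipse(blob(lidm(I[n]),b)); print("lid",n,E[n])
L=tri(E["top"][0],E["side"][0]); print(L)
for n in E: print(n,plane(n,E[n][0],106))
t=I["top"]; D=cv2.fitEllipse(blob(((t.min(2)>80)&(t.max(2)-t.min(2)<50)).astype(np.uint8),(248,257,275,284)));print("dial top",D)
s=I["side"]; S=cv2.fitEllipse(blob(((s[...,2]>150)&(s[...,2]-s[...,0]<40)&(s[...,2]>=s[...,1])).astype(np.uint8),(352,255,378,275)));print("dial side",S)
print(tri(D[0],S[0]),tri(D[0],(364.7,263)),plane("top",D[0],100),plane("side",S[0],100))
r=((t[...,2]>1.6*t[...,0])&(t[...,2]-t[...,0]>30)).astype(np.uint8)
c=blob(r,(155,240,300,320)); R=cv2.minAreaRect(c);bx=cv2.boxPoints(R);w=np.array([plane("top",q,60)[:2] for q in bx]);print(w,[np.linalg.norm(w[i]-w[i-1]) for i in range(4)])
for i in range(4):
    e=w[i]-w[i-1]; print(np.degrees(np.arctan2(e[1],e[0])))
E
```

```text
top (262, 266) [107 117 123]
top (262, 262) [ 91  98 108]
top (400, 260) [85 83 87]
side (365, 258) [153 165 161]
side (365, 272) [109 109 108]
side (350, 205) [129 128 126]
lid top ((384.93304443359375, 259.329833984375), (43.29010772705078, 43.65373992919922), 142.8563995361328)Traceback (most recent call last):
  File "<stdin>", line 7, in <module>
  File "h.py", line 15, in blob
    c=max(cv2.findContours(m,cv2.RETR_EXTERNAL,cv2.CHAIN_APPROX_NONE)[0],key=cv2.contourArea)
ValueError: max() iterable argument is empty
```

```bash
cat > m.py <<'E'
from h import *
I={n:cv2.imread(f"pics/{n}0.png").astype(int) for n in("top","side")}
t,s=I["top"],I["side"]
u=np.uint8
E={}
mt=((t[...,2]-t[...,1]>=2)&(t[...,0]-t[...,1]>=-2)&(t.sum(2)>180)).astype(u)
ms=((s[...,1]-s[...,2]<=6)&(s[...,0]-s[...,2]<10)&(s.sum(2)>300)&(s.sum(2)<440)).astype(u)
for n,m,b in(("top",mt,(355,230,415,290)),("side",ms,(335,188,385,217))):
    E[n]=cv2.fitEllipse(blob(m,b)); print("lid",n,E[n])
print(tri(E["top"][0],E["side"][0]))
for n in E: print(n,plane(n,E[n][0],106))
D=cv2.fitEllipse(blob(((t.min(2)>80)&(t[...,2]-t[...,1]>=0)&(t.max(2)-t.min(2)<40)).astype(u),(248,257,275,284)));print("dial top",D)
S=cv2.fitEllipse(blob((s[...,2]>135).astype(u)*(s[...,1]-s[...,2]<8).astype(u)*(s[...,2]-s[...,0]<35).astype(u),(352,254,378,275)));print("dial side",S)
print(tri(D[0],S[0]),tri(D[0],(364.7,263)),plane("top",D[0],100),plane("side",S[0],100))
r=((t[...,2]>1.6*t[...,0])&(t[...,2]-t[...,0]>25)).astype(u)
R=cv2.minAreaRect(blob(r,(155,240,300,320)));w=np.array([plane("top",q,60)[:2] for q in cv2.boxPoints(R)])
for i in range(4):
    e=w[i]-w[i-1]; print(w[i],np.linalg.norm(e),np.degrees(np.arctan2(e[1],e[0])))
a=t.copy().astype(u);c=s.copy().astype(u)
cv2.ellipse(a,E["top"],(0,255,0),1);cv2.ellipse(a,D,(0,255,0),1);cv2.polylines(a,[cv2.boxPoints(R).astype(int)],1,(255,0,0));cv2.ellipse(c,E["side"],(0,255,0),1);cv2.ellipse(c,S,(0,255,0),1)
k=lambda x:cv2.resize(x,(800,300),interpolation=cv2.INTER_CUBIC)
cv2.imwrite("pics/fit.png",np.vstack([cv2.resize(a[220:320,150:450],(800,267)),cv2.resize(c[180:300,300:420],(320,320))[:, :].repeat(1,0) if 0 else cv2.copyMakeBorder(cv2.resize(c[180:290,310:420],(330,330)),0,0,0,470,0)]))
E
python3 m.py
```

```text
lid top ((384.9796447753906, 259.29193115234375), (43.447628021240234, 44.416934967041016), 142.3089141845703)
lid side ((359.31121826171875, 199.72413635253906), (21.000553131103516, 34.90614318847656), 91.41910552978516)
(array([ 552.91350655, -158.33934725,  104.46198883]), np.float64(3.107191033390464))
top [ 554.40779576 -158.12742295  106.        ]
side [ 551.2878901  -155.78353332  106.        ]
dial top ((261.6389465332031, 269.8997802734375), (16.269813537597656, 16.343103408813477), 34.178077697753906)
dial side ((366.9972839355469, 264.06304931640625), (11.983794212341309, 22.906526565551758), 117.52458953857422)
(array([525.8601279 ,  93.62419214,  97.31196133]), np.float64(9.472433237305525)) (array([528.40970404,  93.40845862,  99.6205937 ]), np.float64(4.285664213626003)) [530.54564233  93.36632457 100.        ] [521.12181445  97.06979438 100.        ]
[502.52386003 299.88574343] 70.37782108854877 18.413412621977134
[577.57554959  59.47608586] 251.85225740157856 -72.66254946238438
[509.83896051  38.14184492] 71.0168665649241 -162.51771548255118
[435.74923601 277.65541981] 250.71106842965705 107.18862327545551
```

View pics/fit.png

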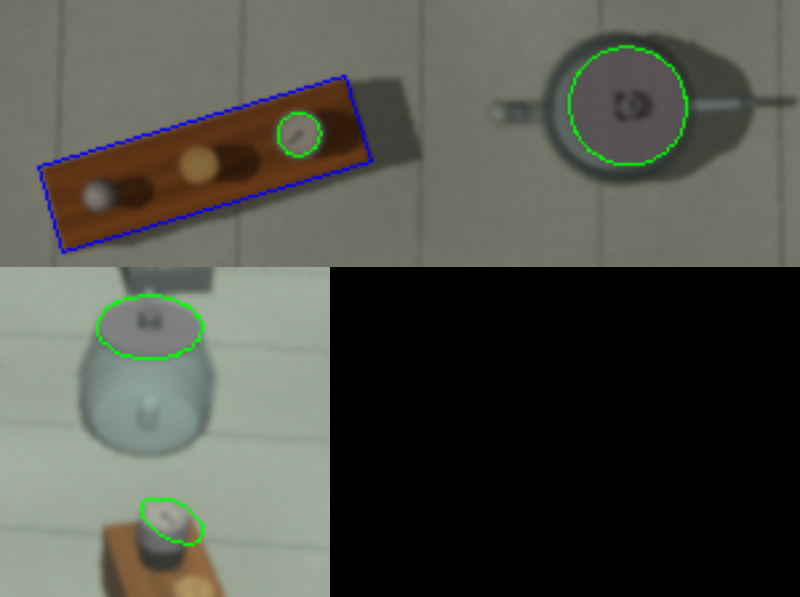

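The lid fits well: both views put the stud near (553,-157), height about 105. The automatic side dial fit is bad because it caught the steel rim. My hand reading from the crop (364.7,263) gives the dial at (528.5,93.4,99.6), which matches the expected 100 and the rack's hole at +80 (530,92). The rack's x axis lies at 17.3°, so I'll turn the tool first.

```bash
cat > go.py <<'E'
import sys,numpy as np
from station import env
from scipy.spatial.transform import Rotation as R
def show(target):
    o=env.get_obs(); r=R.from_quat(o["ee_rot"],scalar_first=True).as_matrix()
    print("t",o["time_s"],"pos",o["eef_pos"].round(1),"F",o["ft_force"].round(1),"yaw_y",np.degrees(np.arctan2(r[1,1],r[0,1])).round(2),"z",r[:,2].round(4),"open",round(o["opening"]*85.4,1),o["gripper_force"])
    d=r.T@(np.array(target,float)-o["eef_pos"]); print("slide",d.round(1))
if __name__=="__main__": show([float(a) for a in sys.argv[1:4]])
E
python3 -m inch '[{"hand":85,"slide":[0,0,0],"twist":[0,0,-10.6]},{"hand":85,"slide":[0,0,0],"twist":[0,0,-10.6]},{"hand":85,"slide":[0,0,0],"twist":[0,0,-10.6]},{"hand":85,"slide":[0,0,0],"twist":[0,0,-10.6]},{"hand":85,"slide":[0,0,0],"twist":[0,0,-10.6]},{"hand":85,"slide":[0,0,0],"twist":[0,0,-10.6]},{"hand":85,"slide":[0,0,0],"twist":[0,0,-10.6]},{"hand":85,"slide":[0,0,0],"twist":[0,0,-10.6]}]'; python3 go.py 529 93.4 180
```

```text
time_s: 1.1
eef_pos: [194.6, -487.3, 238.9]
ee_rot: [-0.0, 0.595, 0.803, 0.0]
ft_force: [0.7, 0.1, 0.1]
opening: 0.997
gripper_force: 0.0
t 1.1 pos [ 194.6 -487.3  238.9] F [0.7 0.1 0.1] yaw_y 16.91 z [-2.e-04  9.e-04 -1.e+00] open 85.1 0.0
slide [458.3 488.8  59.4]
```

```bash
python3 -m inch '[{"hand":85,"slide":[28,30,0],"twist":[0,0,0]},{"hand":85,"slide":[35,37,0],"twist":[0,0,0]},{"hand":85,"slide":[35,37,0],"twist":[0,0,0]},{"hand":85,"slide":[35,37,0],"twist":[0,0,0]},{"hand":85,"slide":[35,37,0],"twist":[0,0,0]},{"hand":85,"slide":[35,37,0],"twist":[0,0,0]},{"hand":85,"slide":[35,37,0],"twist":[0,0,0]},{"hand":85,"slide":[35,37,0],"twist":[0,0,0]}]' >/dev/null; python3 go.py 529 93.4 180
```

```text
t 2.1 pos [ 394.3 -142.   239.2] F [ 0.4 -0.3  0.9] yaw_y 16.55 z [-1.e-04 -1.e-04 -1.e+00] open 85.1 0.0
slide [187.3 196.1  59.2]
```

```bash
python3 -m inch '[{"hand":85,"slide":[35,37,0],"twist":[0,0,0]},{"hand":85,"slide":[35,37,0],"twist":[0,0,0]},{"hand":85,"slide":[35,37,10],"twist":[0,0,0]},{"hand":85,"slide":[35,37,20],"twist":[0,0,0]},{"hand":85,"slide":[35,36,20],"twist":[0,0,0]},{"hand":85,"slide":[12,12,9],"twist":[0,0,0]},{"hand":85,"slide":[0,0,0],"twist":[0,0,0]},{"hand":85,"slide":[0,0,0],"twist":[0,0,0]}]' >/dev/null; python3 go.py 529 93.4 78
```

```text
t 3.1 pos [528.2  90.4 180.8] F [-0.5 -0.5  0.1] yaw_y 16.51 z [ 2.e-04 -5.e-04 -1.e+00] open 85.0 0.0
slide [  2.7   1.6 102.8]
```

```bash
python3 -m inch '[{"hand":85,"slide":[2.7,1.6,15],"twist":[0,0,-0.7]},{"hand":85,"slide":[0,0,22],"twist":[0,0,0]},{"hand":85,"slide":[0,0,22],"twist":[0,0,0]},{"hand":85,"slide":[0,0,22],"twist":[0,0,0]},{"hand":85,"slide":[0,0,15],"twist":[0,0,0]},{"hand":85,"slide":[0,0,6.8],"twist":[0,0,0]},{"hand":85,"slide":[0,0,0],"twist":[0,0,0]}]' >/dev/null; python3 go.py 529 93.4 78
python3 - <<'E'
from h import *
t=env.grab_frame("top")[:,:,::-1];s=env.grab_frame("side")[:,:,::-1]
z=lambda a:cv2.resize(a,(400,400),interpolation=cv2.INTER_CUBIC)
cv2.imwrite("pics/g.png",np.hstack([z(t[230:310,222:302]),z(s[220:300,325:405])]))
E
```

```text
t 3.975 pos [529.2  94.4  77.4] F [-0.4 -0.5 -1.3] yaw_y 17.25 z [-2.e-04 -1.e-04 -1.e+00] open 84.8 0.0
slide [-0.9 -0.5 -0.6]
```

View pics/g.png

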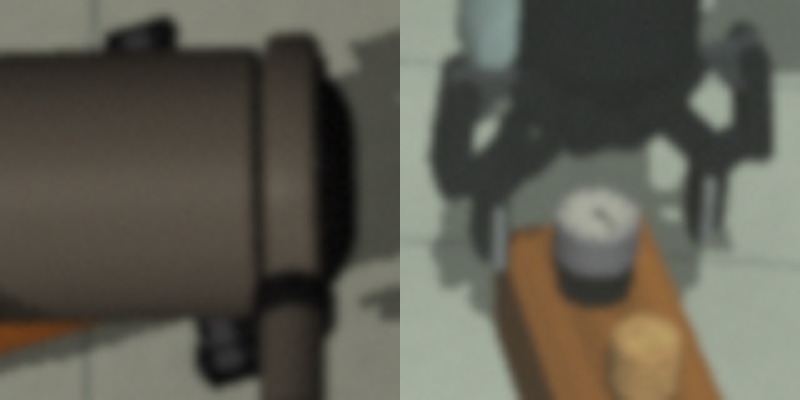

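The thermometer sits between the open pads, at about (597,245) in the crop, with pads near 498 and 708. Closing now.

```bash
python3 -m inch '[{"hand":30,"slide":[0,0,0],"twist":[0,0,0]},{"hand":20,"slide":[0,0,0],"twist":[0,0,0]},{"hand":20,"slide":[0,0,0],"twist":[0,0,0]},{"hand":20,"slide":[0,0,0],"twist":[0,0,0]},{"hand":20,"slide":[0,0,0],"twist":[0,0,0]},{"hand":20,"slide":[0,0,0],"twist":[0,0,0]}]' >/dev/null; python3 go.py 529 93.4 78
```

```text
t 4.825 pos [529.5  94.6  78. ] F [-0.6 -0.5  5.5] yaw_y 17.26 z [ 9.e-04 -1.e-04 -1.e+00] open 35.3 59.612340331077576
slide [-1.  -0.8  0. ]
```

```bash
python3 -m inch '[{"hand":20,"slide":[0,0,-5],"twist":[0,0,0]},{"hand":20,"slide":[0,0,-15],"twist":[0,0,0]},{"hand":20,"slide":[0,0,-25],"twist":[0,0,0]},{"hand":20,"slide":[0,0,-30],"twist":[0,0,0]},{"hand":20,"slide":[0,0,-30],"twist":[0,0,0]},{"hand":20,"slide":[0,0,-25],"twist":[0,0,0]},{"hand":20,"slide":[0,0,-5],"twist":[0,0,0]},{"hand":20,"slide":[0,0,0],"twist":[0,0,0]}]' >/dev/null; python3 go.py 553 -157 212
python3 - <<'E'
from h import *
s=env.grab_frame("side")[:,:,::-1];cv2.imwrite("pics/s1.png",s)
cv2.imwrite("pics/g1.png",cv2.resize(s[170:290,310:430],(600,600),interpolation=cv2.INTER_CUBIC))
E
```

```text
t 5.825 pos [529.   94.6 212.3] F [-0.5 -1.  -0.9] yaw_y 17.26 z [-1.e-04 -1.e-04 -1.e+00] open 35.7 59.85334396362305
slide [-247.4  -51.7    0.4]
```

View pics/g1.png

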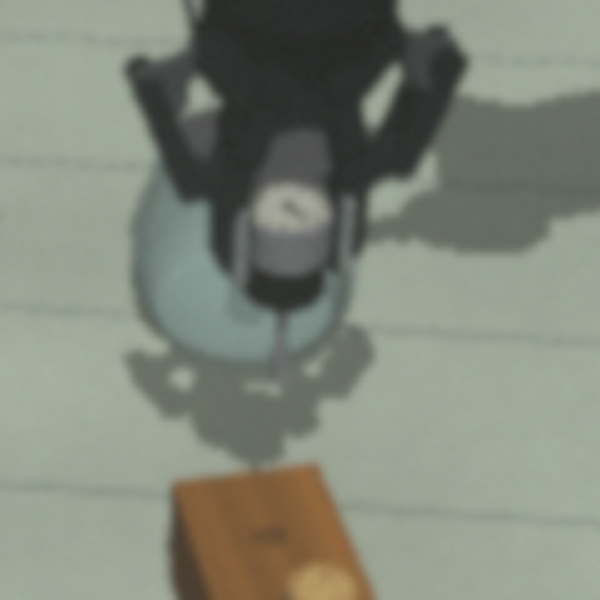

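The thermometer is held upright: dial near (368.2,211.4), stem tip near (365.6,247.6). I'll compare that with the arm's pose to get the side camera's bias.

```bash
python3 - <<'E'
from h import *
for z,p in((234.3,(368.2,211.4)),(144.3,(365.6,247.6))): print(plane("side",p,z), proj("side",[529,94.6,z]))
m=env.camera_model("side");c=-m["R"].T@m["t"]
print("lid side",plane("side",(359.3,199.7),106),"stud top px if at 553,-157:",proj("side",[553,-157,123]),proj("top",[553,-157,123]),proj("side",[553,-157,106]))
E
python3 - <<'E'
import sys;sys.path.insert(0,'.')
from h import *
I=cv2.imread("pics/side0.png").astype(int).sum(2);print(I[186:202,350:370])
J=cv2.imread("pics/top0.png").astype(int).sum(2);print(J[250:270,376:398])
E
```

```text
[525.16079748  92.6733203  234.3       ] [366.26562028 211.81352136]
[526.20503964  96.25332311 144.3       ] [364.32093195 247.04697736]
lid side [ 551.32296846 -155.89838442  106.        ] stud top px if at 553,-157: [358.92010372 193.82824588] [385.59054896 259.66539691] [358.67602495 199.44057491]
[[447 362 277 246 253 256 259 263 280 294 283 270 261 259 257 258 256 260
  261 260]
 [462 397 308 258 254 258 261 278 320 353 339 291 264 262 264 268 276 273
  278 281]
 [471 431 349 291 283 275 279 300 360 404 389 330 285 280 292 311 323 325
  333 351]
 [478 451 400 361 348 344 332 336 377 412 402 364 347 349 358 385 401 404
  417 434]
 [474 457 437 420 410 402 391 373 383 400 402 392 400 411 416 433 443 452
  462 473]
 [450 433 427 418 408 404 396 388 383 384 387 392 404 409 414 421 436 447
  457 469]
 [416 404 399 394 388 387 383 379 372 368 370 373 384 385 389 395 407 410
  422 437]
 [390 385 384 384 384 379 371 363 356 351 347 353 364 375 377 382 387 388
  395 403]
 [386 385 382 383 381 368 350 346 345 341 341 346 348 356 373 381 382 380
  384 383]
 [384 382 382 382 377 358 319 31
[... 1724 characters left out ...]
0 211 180 149 131 140 158 186
  219 244 255 255]
 [257 256 252 244 218 170 150 160 183 204 209 196 170 142 143 163 182 207
  233 247 253 256]
 [257 258 251 247 236 200 167 159 176 192 209 213 199 186 199 214 222 236
  244 252 256 256]
 [255 255 253 249 245 232 215 210 210 220 229 238 236 232 236 248 250 250
  253 253 254 253]
 [257 258 252 254 250 245 241 238 242 245 250 252 249 247 252 254 257 254
  255 253 254 252]
 [256 254 254 249 251 247 251 252 249 250 250 256 255 252 250 257 256 256
  254 253 252 252]
 [256 252 254 255 248 249 249 253 250 249 254 253 251 254 253 256 259 259
  257 249 253 251]
 [257 257 257 248 250 248 248 251 249 252 252 253 254 251 255 257 259 254
  254 254 252 252]]
```

The side camera reads x about 3 mm low. Corrected, it agrees with the top view: stud at (554.4,-158). Moving over it at the current height, which puts the stem tip at 144.

```bash
python3 -m inch '[{"hand":20,"slide":[-15,-3,0],"twist":[0,0,0]},{"hand":20,"slide":[-40,-8,0],"twist":[0,0,0]},{"hand":20,"slide":[-50,-10,0],"twist":[0,0,0]},{"hand":20,"slide":[-50,-10,0],"twist":[0,0,0]},{"hand":20,"slide":[-50,-10,0],"twist":[0,0,0]},{"hand":20,"slide":[-30,-7,0],"twist":[0,0,0]},{"hand":20,"slide":[-12,-2,0],"twist":[0,0,0]},{"hand":20,"slide":[0,0,0],"twist":[0,0,0]}]' >/dev/null; python3 go.py 554.4 -158 205
```

```text
t 6.875 pos [ 554.4 -156.5  211.9] F [-0.2  1.  -0.8] yaw_y 17.19 z [-1.1e-03  6.0e-04 -1.0e+00] open 35.2 59.86182689666748
slide [-1.4 -0.4  6.9]
```

```bash
python3 -m inch '[{"hand":20,"slide":[-1.4,-0.4,7],"twist":[0,0,0]},{"hand":20,"slide":[0,0,0],"twist":[0,0,0]},{"hand":20,"slide":[0,0,0],"twist":[0,0,0]}]' >/dev/null; python3 go.py 554.4 -158 205
python3 - <<'E'
from h import *
s=env.grab_frame("side")[:,:,::-1];cv2.imwrite("pics/s2.png",s);t=env.grab_frame("top")[:,:,::-1]
z=lambda a:cv2.resize(a,(400,560),interpolation=cv2.INTER_CUBIC)
cv2.imwrite("pics/g2.png",np.hstack([z(s[150:220,335:385]),z(t[220:304,360:420])]))
E
```

```text
t 7.25 pos [ 554.8 -156.7  205.5] F [ 0.4  0.6 -1.5] yaw_y 17.33 z [-1.e-04  0.e+00 -1.e+00] open 35.2 59.86161768436432
slide [-1.1 -0.8  0.5]
```

View pics/g2.png

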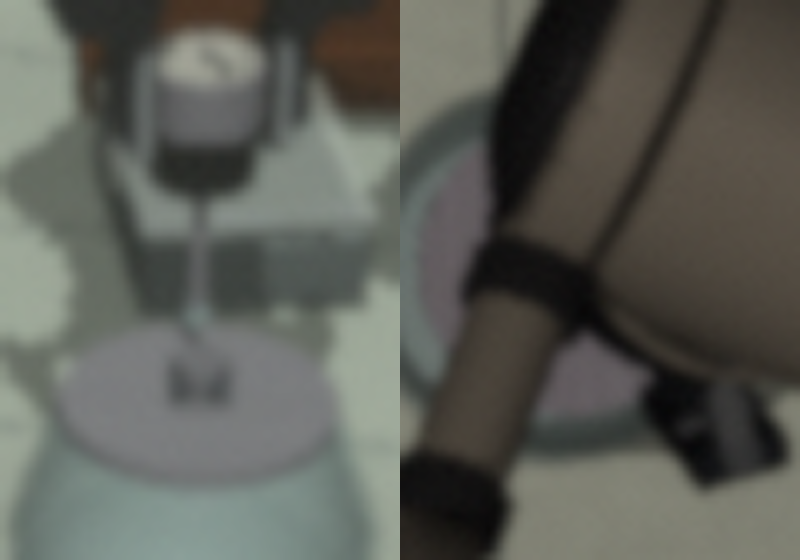

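The side view shows the stem just above the stud: stem end near column 359.1, stud centre near 360. I'll measure both by column profiles.

Run:
```python
from h import *
s=cv2.imread("pics/s2.png").astype(int).sum(2)
print(s[172:204,352:369])
for X in([554.8,-156.7,187.5],[554.8,-156.7,160],[554.8,-156.7,137.5],[554.8,-156.7,227],[554.4,-158.1,123],[554.4,-158.1,114]): print(X,proj("side",X).round(2))
```

```text
[[364 312 236 172 144 130 134 131 128 128 129 136 146 195 278 361 397]
 [377 359 306 248 199 171 157 139 144 159 163 181 216 273 334 378 400]
 [372 386 365 332 291 263 228 194 192 225 257 276 307 348 380 397 403]
 [357 392 393 383 369 350 312 256 253 310 352 367 378 389 401 403 405]
 [338 390 399 403 399 392 359 297 295 359 397 409 409 410 407 410 409]
 [316 380 400 399 399 395 364 307 307 367 401 406 405 403 401 400 396]
 [289 355 375 376 375 371 349 309 309 345 365 361 360 355 352 351 349]
 [245 299 319 319 316 319 312 307 308 310 306 298 286 279 280 286 296]
 [200 231 247 249 247 248 263 288 289 264 244 235 230 223 226 246 277]
 [175 198 206 204 206 207 237 278 270 233 209 201 201 201 202 223 256]
 [174 182 194 195 197 199 228 274 266 222 199 197 196 195 196 212 238]
 [173 187 191 192 193 198 231 273 262 221 197 192 192 189 192 212 239]
 [181 185 191 195 195 198 236 274 265 223 197 196 191 194 196 206 235]
 [191 187 190 194 193 199 235 276 264 219 198 191 193 190 192 208 230]
 [205 186 196 198 191 208 242 281 269 227 195 192 192 191 191 202 226]
 [219 195 192 198 195 214 260 296 2
[... 698 characters left out ...]
52 272 297 300 283 267 289 340 368 372 374 369]
 [374 371 371 340 277 244 254 278 281 256 252 289 341 365 370 372 371]
 [377 370 367 344 285 252 264 283 279 256 258 295 343 365 368 370 368]
 [372 374 368 353 317 300 306 315 312 297 299 318 350 368 370 369 370]
 [372 377 377 368 353 344 345 345 344 342 341 351 362 370 370 370 369]
 [372 374 375 372 371 367 366 366 365 365 368 368 370 371 370 371 369]
 [377 377 377 377 374 376 374 375 373 372 375 372 373 372 374 374 374]]
[554.8, -156.7, 187.5] [359.16 171.72]
[554.8, -156.7, 160] [358.75 181.32]
[554.8, -156.7, 137.5] [358.42 188.99]
[554.8, -156.7, 227] [359.76 157.48]
[554.4, -158.1, 123] [358.4  193.58]
[554.4, -158.1, 114] [358.27 196.56]
```

The stem axis is at column 359.4 (z≈160). The stud axis carried up to that height is at 360.1, so the stem must go about 1.5 mm toward −x. The top-view difference puts y at about −157, which is fine as it stands. I'll correct, then lower gently.

```bash
python3 -m inch '[{"hand":20,"slide":[0.2,-1.5,4],"twist":[0,0,0]},{"hand":20,"slide":[0,0,5],"twist":[0,0,0]},{"hand":20,"slide":[0,0,2],"twist":[0,0,0]},{"hand":20,"slide":[0,0,0],"twist":[0,0,0]}]' >/dev/null; python3 go.py 553.3 -157 190.5
python3 -m inch '[{"hand":20,"slide":[0,0,1.5],"twist":[0,0,0]},{"hand":20,"slide":[0,0,1.5],"twist":[0,0,0]},{"hand":20,"slide":[0,0,1],"twist":[0,0,0]},{"hand":20,"slide":[0,0,1],"twist":[0,0,0]},{"hand":20,"slide":[0,0,0],"twist":[0,0,0]}]' >/dev/null; python3 go.py 553.3 -157 186
```

```text
t 7.85 pos [ 553.2 -157.8  194.2] F [-0.2 -0.2 -0.9] yaw_y 17.26 z [-5.e-04  1.e-04 -1.e+00] open 35.6 59.86149609088898
slide [0.8 0.4 3.7]
t 8.475 pos [ 553.3 -157.8  189.4] F [ 0.1 -0.3 -1.4] yaw_y 17.26 z [-1.e-04 -0.e+00 -1.e+00] open 35.4 59.86211657524109
slide [0.8 0.3 3.4]
```

```bash
python3 -m inch '[{"hand":20,"slide":[0.4,0,1],"twist":[0,0,0]},{"hand":20,"slide":[0,0,1],"twist":[0,0,0]},{"hand":20,"slide":[0,0,1],"twist":[0,0,0]},{"hand":20,"slide":[0,0,0],"twist":[0,0,0]}]' >/dev/null; python3 go.py 553.3 -157 186
python3 - <<'E'
from h import *
s=env.grab_frame("side")[:,:,::-1];cv2.imwrite("pics/s3.png",s)
cv2.imwrite("pics/g3.png",cv2.resize(s[150:225,330:390],(480,600),interpolation=cv2.INTER_CUBIC))
E
```

```text
t 8.975 pos [ 553.1 -157.4  186.4] F [ 0.8  0.4 -1.4] yaw_y 17.26 z [-2.e-04 -0.e+00 -1.e+00] open 34.9 59.86139237880707
slide [0.4 0.3 0.4]
```

View pics/g3.png

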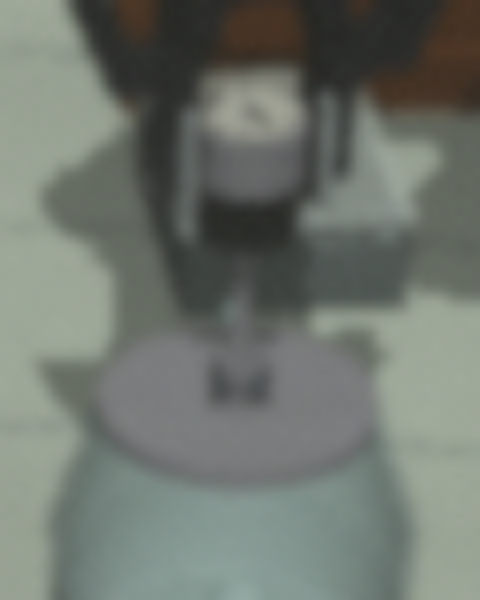

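The stem now meets the stud centrally, near (243,350) in the crop, with no force at a tip height of about 118, so it has entered the hole. Going on in stages while watching the force.

```bash
python3 -m inch '[{"hand":20,"slide":[0,0,2],"twist":[0,0,0]},{"hand":20,"slide":[0,0,2],"twist":[0,0,0]},{"hand":20,"slide":[0,0,2],"twist":[0,0,0]},{"hand":20,"slide":[0,0,2],"twist":[0,0,0]},{"hand":20,"slide":[0,0,0],"twist":[0,0,0]}]' >/dev/null; python3 go.py 553.3 -157.4 147
python3 -m inch '[{"hand":20,"slide":[0,0,4],"twist":[0,0,0]},{"hand":20,"slide":[0,0,4],"twist":[0,0,0]},{"hand":20,"slide":[0,0,4],"twist":[0,0,0]},{"hand":20,"slide":[0,0,4],"twist":[0,0,0]},{"hand":20,"slide":[0,0,0],"twist":[0,0,0]}]' >/dev/null; python3 go.py 553.3 -157.4 147
```

```text
t 9.65 pos [ 553.1 -157.4  178.3] F [-0.2 -0.2 -1. ] yaw_y 17.26 z [-4.e-04  1.e-04 -1.e+00] open 35.8 59.86294984817505
slide [-0.1  0.2 31.3]
t 10.275 pos [ 553.  -157.3  162.1] F [ 0.6  0.1 -0.2] yaw_y 17.26 z [-7.e-04  3.e-04 -1.e+00] open 35.4 59.86141383647919
slide [-0.2  0.3 15.1]
```

```bash
python3 -m inch '[{"hand":20,"slide":[0,0,4],"twist":[0,0,0]},{"hand":20,"slide":[0,0,4],"twist":[0,0,0]},{"hand":20,"slide":[0,0,4],"twist":[0,0,0]},{"hand":20,"slide":[0,0,3],"twist":[0,0,0]},{"hand":20,"slide":[0,0,0],"twist":[0,0,0]}]' >/dev/null; python3 go.py 553.3 -157.4 136
python3 -m inch '[{"hand":20,"slide":[0,0,2],"twist":[0,0,0]},{"hand":20,"slide":[0,0,2],"twist":[0,0,0]},{"hand":20,"slide":[0,0,2],"twist":[0,0,0]},{"hand":20,"slide":[0,0,2],"twist":[0,0,0]},{"hand":20,"slide":[0,0,0],"twist":[0,0,0]}]' >/dev/null; python3 go.py 553.3 -157.4 136
```

```text
t 10.9 pos [ 553.  -157.4  147.2] F [ 0.2 -0.2 -1.1] yaw_y 17.26 z [-5.e-04  1.e-04 -1.e+00] open 35.1 59.86119747161865
slide [-0.1  0.3 11.2]
t 11.525 pos [ 553.  -157.4  139.3] F [-0.2 -0.5 -0.3] yaw_y 17.26 z [-4.e-04  1.e-04 -1.e+00] open 35.2 59.86172676086426
slide [-0.1  0.3  3.3]
```

```bash
for i in 1; do python3 -m inch '[{"hand":20,"slide":[0,0,1],"twist":[0,0,0]},{"hand":20,"slide":[0,0,1],"twist":[0,0,0]},{"hand":20,"slide":[0,0,0],"twist":[0,0,0]}]' |sed -n '2p;4p'; done
python3 -m inch '[{"hand":20,"slide":[0,0,1],"twist":[0,0,0]},{"hand":20,"slide":[0,0,1],"twist":[0,0,0]}]' |sed -n '2p;4p'
python3 -m inch '[{"hand":20,"slide":[0,0,1],"twist":[0,0,0]}]' |sed -n '2p;4p'
python3 -m inch '[{"hand":20,"slide":[0,0,1],"twist":[0,0,0]}]' |sed -n '2p;4p'
```

```text
eef_pos: [553.1, -157.4, 137.4]
ft_force: [0.8, 0.0, -1.7]
eef_pos: [553.2, -157.5, 135.5]
ft_force: [-0.7, 0.0, -0.1]
eef_pos: [553.3, -157.4, 134.7]
ft_force: [-0.4, 1.2, 2.1]
eef_pos: [553.5, -157.4, 134.1]
ft_force: [-0.6, 0.8, 6.5]
```

Contact with the catches comes at TCP z≈135, as predicted. Pressing on.

```bash
python3 -m inch '[{"hand":20,"slide":[0,0,1],"twist":[0,0,0]}]' |sed -n '2p;4p'
python3 -m inch '[{"hand":20,"slide":[0,0,1],"twist":[0,0,0]}]' |sed -n '2p;4p'
python3 -m inch '[{"hand":20,"slide":[0,0,1],"twist":[0,0,0]}]' |sed -n '2p;4p'
python3 -m inch '[{"hand":20,"slide":[0,0,1],"twist":[0,0,0]}]' |sed -n '2p;4p'
python3 -m inch '[{"hand":20,"slide":[0,0,1],"twist":[0,0,0]}]' |sed -n '2p;4p'
```

```text
eef_pos: [553.7, -157.5, 133.5]
ft_force: [-1.0, 0.7, 7.9]
eef_pos: [553.9, -157.6, 133.0]
ft_force: [-0.7, 1.3, 11.7]
eef_pos: [553.6, -157.4, 131.5]
ft_force: [-0.7, 0.7, 1.3]
eef_pos: [553.2, -157.2, 129.5]
ft_force: [-0.3, 1.2, 1.6]
eef_pos: [553.1, -157.3, 128.2]
ft_force: [1.1, 1.2, 1.4]
```

The force rose to 11.7 N and dropped to 1.3 N, which is the click. Now down to the seat at TCP z≈124.

```bash
python3 -m inch '[{"hand":20,"slide":[0,0,1],"twist":[0,0,0]},{"hand":20,"slide":[0,0,1],"twist":[0,0,0]}]' |sed -n '2p;4p'
python3 -m inch '[{"hand":20,"slide":[0,0,1],"twist":[0,0,0]},{"hand":20,"slide":[0,0,1],"twist":[0,0,0]}]' |sed -n '2p;4p'
python3 -m inch '[{"hand":20,"slide":[0,0,1],"twist":[0,0,0]}]' |sed -n '2p;4p'
python3 -m inch '[{"hand":20,"slide":[0,0,1],"twist":[0,0,0]}]' |sed -n '2p;4p'
```

```text
eef_pos: [552.7, -157.3, 125.8]
ft_force: [-0.0, 1.6, -1.1]
eef_pos: [553.2, -157.5, 124.5]
ft_force: [-0.3, 0.9, 0.0]
eef_pos: [553.2, -157.5, 124.0]
ft_force: [-3.0, 2.5, 7.7]
eef_pos: [553.3, -157.5, 124.0]
ft_force: [-5.2, 3.6, 15.0]
```

```bash
python3 -m inch '[{"hand":20,"slide":[0,0,1],"twist":[0,0,0]},{"hand":20,"slide":[0,0,0.5],"twist":[0,0,0]},{"hand":20,"slide":[0,0,0],"twist":[0,0,0]}]' |sed -n '2p;4,6p'
python3 -m inch '[{"hand":20,"slide":[0,0,0],"twist":[0,0,0]},{"hand":20,"slide":[0,0,0],"twist":[0,0,0]},{"hand":20,"slide":[0,0,0],"twist":[0,0,0]},{"hand":20,"slide":[0,0,0],"twist":[0,0,0]}]' |sed -n '2p;4,6p'
python3 - <<'E'
from h import *
s=env.grab_frame("side")[:,:,::-1]
cv2.imwrite("pics/g4.png",cv2.resize(s[140:300,310:430],(450,600),interpolation=cv2.INTER_CUBIC))
E
```

```text
eef_pos: [553.3, -157.6, 123.9]
ft_force: [-7.4, 3.0, 17.9]
opening: 0.417
gripper_force: 62.4
eef_pos: [553.3, -157.5, 123.9]
ft_force: [-6.4, 2.7, 17.7]
opening: 0.416
gripper_force: 62.4
```

View pics/g4.png

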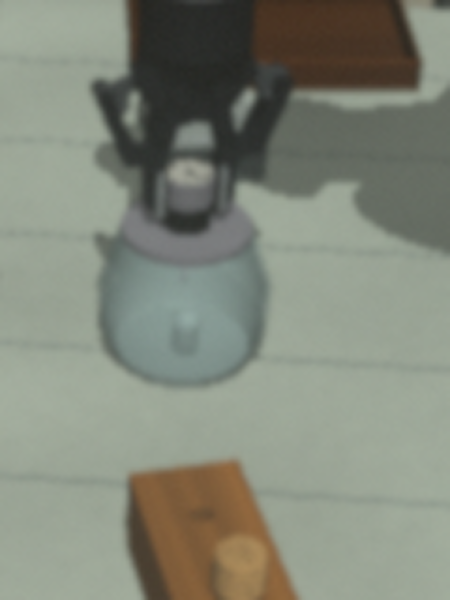

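The cap sits flush on the lid at (187,225) in the crop, its stem shows inside the pot, and the pot hasn't moved. It is still gripped and the push is steady at about 18 N, so I'm handing in.

```bash
python3 -c "
from station import env
print(env.job_done())"
```

```text
the job is handed in; nothing more can be done
None
```

The thermometer is through the stud and clicked home on the teapot lid, and I handed the job in with the arm still gripping it and pressing down at about 18 N.

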